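# Push the stuck die out of the pasta press

### The arm

A 6-joint arm with a two-finger parallel gripper is mounted at the origin on a cart in front of the work surface, level with it; the furniture and walls round the work are solid. World frame = base frame: x ahead of the robot, y to its left, z up, the work surface at z = 0. Lengths are in m, angles in rad, forces in N, time in s.
With the tool pointing down it reaches from about 0.275 to 0.875 m from the base axis. Payload 12.5 kg.
Tool frame: the origin (TCP) lies at the very end of the fingers, on their centre line; the grasp point (between the pads) lies grip_point_offset behind it (grip_point_offset is the distance from the TCP to the grasp point, in m); z points along the fingers, y is the line along which they close (so a half turn about z gives the same grasp; the last joint's range is limited). The gripper opens to 85 mm and grips with 20 to 120 N. Pads are 22 mm wide; open, the fingers measure 114 mm over their backs; the gripper's body (76 mm by 85 mm) begins 54 mm behind the grasp point. The pads swing forward as they close: fully open they stand 13 mm farther back than shut.
Start: joints at [-1.222, 0.351, 1.652, -0, 1.139, -0.085], TCP at [0.231, -0.499, 0.231] pointing down, gripper open.
Joint ranges: [-2.75, 2.75], [-0.79, 2.1], [0.01, 2.65], [-1.57, 4.71], [0.07, 3.14], [-2.87, 2.87]. Speed limits (rad/s): [2.22, 2.22, 2.79, 3.14, 3.14, 3.14].

### API

Orientations are given as a unit quaternion [w, x, y, z].
In Python, from rig import * gives the robot as it stands.
- The arm moves only by the tool arm_command, never from a script. Its argument "plan" is a list of rows, each an object with "travel": the shift along the tool's x, y, z in units of 25 mm (1.0 is 25 mm), a list of three; "rot": the turn, a rotation vector about the tool's x, y, z in units of 0.1 rad (1.0 is 0.1 rad), a list of three. A call has 1 to 20 rows; each row shifts and turns the commanded pose from where the row before left it, along the tool's axes as they then stand; what a row does not reach is not made up. A row lasts 1/8 s, in which the tool goes at most 62.5 mm and 10.7 degrees, less where a joint would pass 70% of its speed; a pose out of reach is approached as far as the arm can. A call with a number of a shift or a turn outside -1 to 1 is refused whole. A call with a gripper value outside its range is refused whole. "grip" is the opening, from -1 (shut) to 1 (fully open), so that 0 is half open, set as the call begins (left out, the last holds). The fingers move at their own pace and stop on an object; "squeeze" is the grip in N (left out, the last holds). Time passes only in rows, so rows that do not move let the fingers close. It gives the time, the measured TCP pose, the force, the opening and the grip force at its end, in the units of the state.
- observe(): the state, without advancing time (a new reading comes with each control period).
- grab_frame(name): name is "scene" or "top" or "wrist"; returns the picture (420x560x3 uint8, red, green, blue); there is no depth.
- camera_params(name): a dict with "camera_matrix" (3x3 intrinsics, pixels), "D" ([k1, k2, p1, p2, k3] as OpenCV has them; the pictures are not rectified), "rvec" (rotation vector, rad) and "tvec" (3), from world to camera coordinates, as OpenCV has them. Camera axes: x right, y down, z forward; pixel columns grow to the right and rows downward; lengths in m; the calibration is good to about 2 mm. A picture is of the moment at which its call begins: read the wrist's pose just before it. camera_params takes no time and is no camera call; for the wrist camera it gives the pose at the moment of the call.
- hand_in(): hands the job in; it is judged then, once.
The state is a dict: "time_s": time; "q": joint angles; "dq": joint speeds; "joint_efforts": joint torques, N m; "tool_pos": TCP position; "tool_rot": TCP orientation; "contact_force": force on the tool from outside, world axes, zero at the start; "wrist_torque": the same for the moment, N m; "gripper_width": finger opening in m; "grasp_force": force on a finger pad.
Only numpy, scipy, OpenCV 4.12 (cv2) and the standard library are available. Lean on these libraries where they do the work, as an engineer would, in place of code of your own. Each camera call takes 0.05 s, during which the arm holds its last target. There are 200 camera calls.

### The job

The brass die is stuck in the bottom of the bench pasta press. Take the long ejector rod out of its wooden block, feel its end into the guide bore of the cap, which has slipped off-centre on top of the barrel, and push gently and steadily until the die lets go and drops onto the plate below, without ramming the rod against the press or the die; then draw the rod out and stand it back in the empty hole of the block. Leave the plate under the press and do not disturb the other things.

Things in the scene. Friction and masses are not known exactly. Their poses are not given: they have to be found in the camera images.
- press: bench pasta press, fixed. Origin on the barrel's axis at worktop level; z up, x from the barrel to the column behind it. Foot plate 6 mm thick, 150 mm wide; column 122 mm behind the axis, 118 mm tall; its arm and ring hold an upright steel barrel, 55 mm outside, bore 46 mm, from z = 42 to 116 mm, closed by a guide cap on top and the die at the bottom, empty between
- barrel_top (a point): point on the barrel's axis at the height of the guide cap's boss: flat, 32 mm wide, z = 135 mm (cap flange: 66 mm wide, top at z = 123 mm). A straight 15 mm bore without lead-in runs through boss and cap. The loose cap lies pushed to one side: its bore's axis is 4 to 5 mm off this point in an unmeasured direction, new each time; find it by feel or sight. 8 N sideways shifts the cap
- lip (a point): point on the barrel's axis 47.5 mm above the worktop, the middle height of the silicone lip (z = 44 to 51 mm) that grips the die's rim. It takes about 8 to 20 N to move the die; it then slides down against that drag and falls free after about 11 mm, when the force vanishes
- die: round brass die, 43 mm across, 14 mm thick, flat faces with small holes; origin at the centre of its underside, z up. At the start stuck in the barrel, underside 42 mm and top 56 mm above the worktop. Lying on the plate its top is 28 mm above the worktop: a rod end pushed lower than that rams it into the plate
- rod: ejector rod, 177 mm long, 0.14 kg, standing upright in one of the block's holes. Origin: centre of its flat lower end; z along the rod to the handle. Steel shaft 12 mm thick from 0 to 112 mm, brass ferrule 19 mm wide to 122 mm, turned dark wooden handle to 177 mm, 27 mm wide between 128 and 166 mm
- block: wooden tool block, fixed, 116 x 54 x 60 mm; origin under its centre, z up, x along its length. Two upright holes 15.5 mm wide, 50 mm deep (floors 10 mm above the worktop) at x = -27 and +27 mm; one holds the rod, the other the shorter pricker, either way round. Fingers that close across the block (along its y) stay clear of the other tool
- plate: white plate, 200 mm wide, rim 21 mm high, lying on the press's foot under the barrel; origin under its centre; its flat inner floor (136 mm wide) is 8 mm above its origin
- pricker: cleaning pricker: steel shaft 14 mm thick with a waisted dark wooden handle (27 mm wide), 106 mm long in all, much shorter than the rod; origin at the lower end of its shaft; stands in the other hole of the block, not needed
- garlic: a garlic bulb, 55 mm, origin under its centre; bystander
- onion: an onion, 65 mm, origin under its centre; bystander
- salt_shaker: a glass salt shaker with a grey top, 44 mm wide, 90 mm tall; bystander
- mug: a small dark mug with a white foot, 84 mm over its handle, 54 mm tall; bystander
- tin: a food tin, 58 mm wide, 72 mm tall; bystander
Things that resemble listed ones, but are neither listed nor needed, are in the scene too. What is shaped like the rod but green is not meant.

How it is judged:
On the way, in this order (a step that is already met when the one before it is completed fails the run):
1. the ejector rod, through the guide bore, presses on the die while it is still seated in the barrel (contact force between rod and die above 3 N and horizontal distance between rod and press below 0.012 m and z of rod in the frame of press below 0.065 m and z of die in the frame of press above 0.035 m), for 0.05 s.
2. the die has left the barrel and lies on the plate (horizontal distance between die and plate below 0.075 m and z of die in the frame of plate between 0 and 0.025 m), for 0.2 s.
At the end, for the whole second after the job is handed in: The die lies at rest on the plate (its centre within 75 mm of the plate's centre, its underside less than 25 mm above the plate's); the ejector rod stands upright (within 0.15 rad) at rest in a hole of the block, its end at the hole's floor (within 8 mm) (all of step 2 and linear speed of each of die, rod below 0.02 m/s and horizontal distance between rod and block below 0.04 m and z of rod in the frame of block below 0.018 m and angle between rod's own z axis and vertical below 0.15 rad); the robot touches nothing.
It fails at once if the rod is pressed against the press (cap, barrel) with more than 25 N (contact force between rod and press above 25 N).
It fails at once if the rod is pressed on the die with more than 25 N (contact force between rod and die above 25 N).
It fails at once if the plate is pushed more than 30 mm from its place (distance of plate from where it was at the start of the episode above 0.03 m).
It fails at once if the pricker is lifted or pulled from its hole (moved more than 20 mm) (distance of pricker from where it was at the start of the episode above 0.02 m).
It fails at once if a bystander (garlic, onion, salt shaker, mug, tin) is moved more than 40 mm (distance of any of garlic, onion, salt_shaker, mug, tin from where it was at the start of the episode above 0.04 m).
It also fails if it takes over 72 s, if anything falls off the work surface, if the arm or the gripper's body presses on something with over 40 N, if the wrist force passes 120 N, or if a joint passes its speed limit or range.

## Working session

There is one attempt and no reset: what is moved stays moved. The work goes in short steps, Python scripts to look and compute and a tool call to move; the robot and the scene stay as the last step left them, time stands still between calls to the robot, and variables do not carry over. Pictures are saved under pics/ and viewed, at most 10 in all, crops included, and the job is handed in when it is done.

Besides the shell and the picture viewer there is one more tool, called after "Request:" as name([rows], argument=value, ...), one row to a line, values as JSON. arm_command: Moves the arm, as the interface text tells. Shifts and turns lie within -1 to 1; 1 stands for 25 mm of shift or 0.1 rad of turn. Its arguments: {"type":"object","properties":{"plan":{"type":"array"},"grip":{"type":"number"},"squeeze":{"type":"number"}},"required":["plan"]}

```bash
mkdir -p pics; python3 - <<'E'
from rig import *
import cv2
s=observe();print(s)
for n in("scene","top"):
    p=camera_params(n);print(n,{k:__import__('numpy').round(v,4).tolist() for k,v in p.items()})
    cv2.imwrite(f"pics/{n}0.png",cv2.resize(grab_frame(n)[:,:,::-1],(800,600),interpolation=cv2.INTER_CUBIC))
E
```

```text
{'time_s': 0.0, 'q': array([-1.22157468e+00,  3.51247094e-01,  1.65243002e+00, -2.18682043e-05,
        1.13907151e+00, -8.46180524e-02]), 'dq': array([-0.00063192, -0.0003209 ,  0.00027009,  0.00132341, -0.00258569,
        0.00125978]), 'joint_efforts': array([-8.44770466e-05, -5.06095684e+01, -2.91411316e+01, -1.39408144e-04,
        4.56785609e-03,  4.60587114e-05]), 'tool_pos': array([ 0.23109402, -0.49873458,  0.23075021]), 'tool_rot': array([-5.71624743e-04,  9.76563850e-01,  2.15227121e-01, -8.60870760e-05]), 'contact_force': array([-0.38293863, -0.45755931, -0.37790081]), 'wrist_torque': array([-0.01703557, -0.00227077, -0.02985015]), 'grasp_force': 0.0, 'gripper_width': 0.08537999916007134}
scene {'camera_matrix': [[410.4505, 0.0, 280.6875], [0.0, 410.4505, 203.5592], [0.0, 0.0, 1.0]], 'D': [0.0074, 0.0, 0.0, 0.0, 0.0], 'rvec': [2.3597, 0.0105, 0.0146], 'tvec': [-0.511, 0.0695, 1.2784]}
top {'camera_matrix': [[507.6074, 0.0, 279.5089], [0.0, 507.6074, 209.4346], [0.0, 0.0, 1.0]], 'D': [-0.1153, 0.0, 0.0, 0.0, 0.0], 'rvec': [1.8641, -2.2674, 0.3212], 'tvec': [0.0846, 0.5007, 1.5578]}
```

View pics/scene0.png

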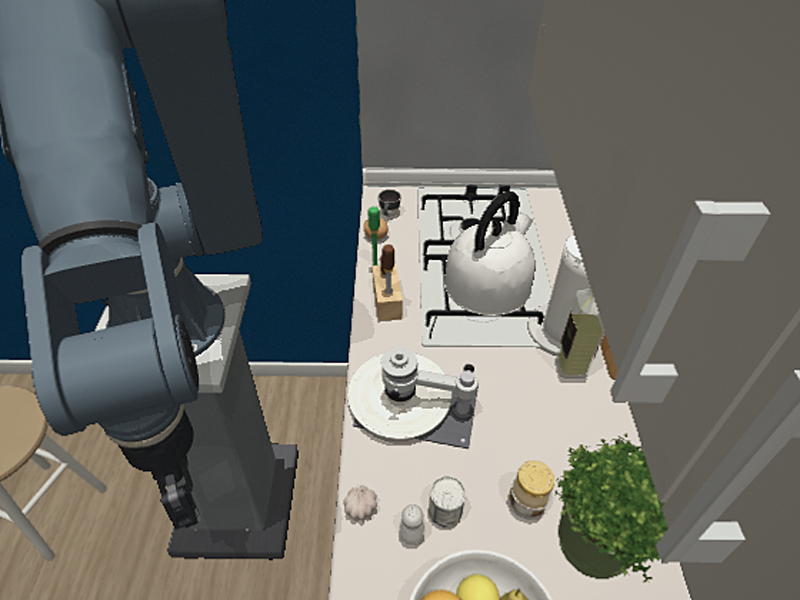

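View pics/top0.png

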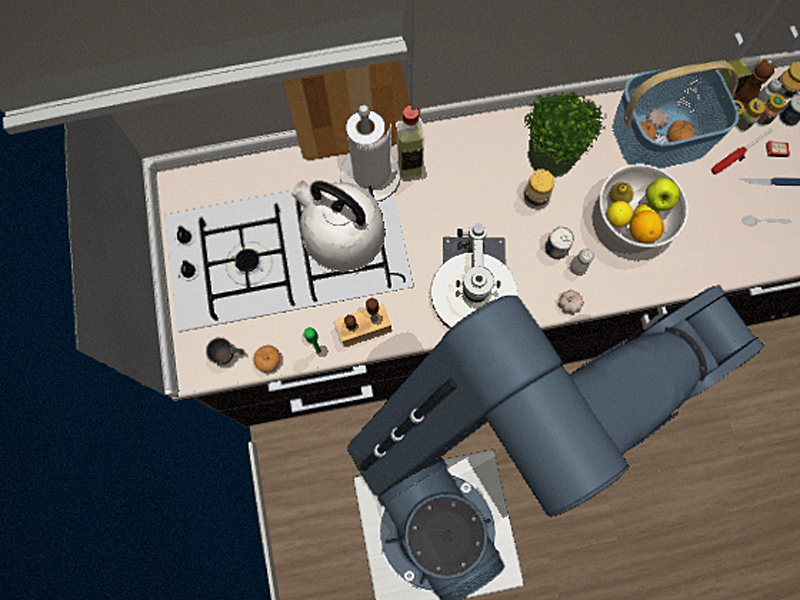

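```bash
python3 - <<'E'
from rig import *
import cv2,numpy as np
a=grab_frame("scene")[:,:,::-1];b=grab_frame("top")[:,:,::-1]
# scene crop block x 240-300,y140-230 ; press 240-340,y235-320 ; top block x 225-285,y200-250 ; press 295-375,y150-230
f=lambda im,x,y,w,h,W,H:cv2.resize(im[y:y+h,x:x+w],(W,H),interpolation=cv2.INTER_CUBIC)
A=f(a,245,155,50,75,400,600)
B=f(b,225,200,60,45,400,300);C=f(b,300,155,60,45+0,400,300)
cv2.imwrite("pics/c1.png",np.hstack([A,np.vstack([B,C])]))
E
```

```text
(no output)
```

View pics/c1.png

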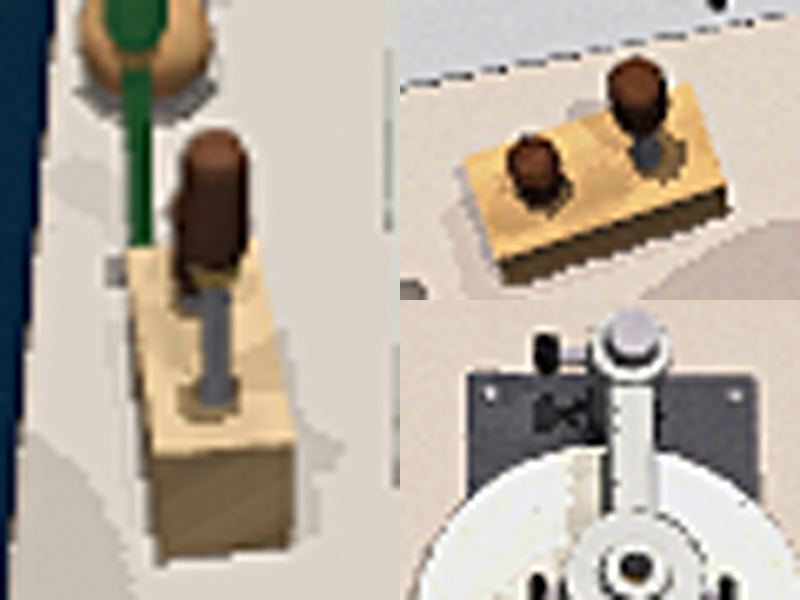

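```bash
cat > h.py <<'E'
from rig import *
import cv2,numpy as np
from scipy.spatial.transform import Rotation as R
def ray(p,uv,z):
    K=np.array(p["camera_matrix"]);D=np.array(p["D"])
    n=cv2.undistortPoints(np.array([[uv]],float),K,D)[0,0]
    Rm=cv2.Rodrigues(np.array(p["rvec"],float))[0];t=np.array(p["tvec"],float).ravel()
    c=-Rm.T@t;d=Rm.T@np.array([n[0],n[1],1]);return c+d*(z-c[2])/d[2]
def proj(p,X):
    return cv2.projectPoints(np.array(X,float).reshape(-1,3),np.array(p["rvec"],float),np.array(p["tvec"],float),np.array(p["camera_matrix"]),np.array(p["D"]))[0][:,0]
def rot():
    q=observe()["tool_rot"];return R.from_quat([q[1],q[2],q[3],q[0]])
E
python3 - <<'E'
from h import *
t=camera_params("top");s=camera_params("scene")
T=lambda x,y:(225+(x-400)/6.667,200+y/6.667)
T2=lambda x,y:(300+(x-400)/6.667,155+(y-300)/6.667)
S=lambda x,y:(245+x/8,155+y/8)
print("top handle",ray(t,T(637,78),.187)); print("base t",ray(t,T(650,158),.06+.005));print("base s",ray(s,S(212,402),.06),"handle s",ray(s,S(217,150),.187))
for c in((465,160),(690,90),(728,185),(500,260)):print("bt",ray(t,T(*c),.06).round(4))
for c in((130,250),(258,245),(293,440),(155,450)):print("bs",ray(s,S(*c),.06).round(4))
print("bore",ray(t,T2(635,567),.135),"bore s",ray(s,(399*.7,357*.7),.135))
print("col top",ray(t,T2(633,328),.118))
for c in((490,393),(735,397)):print("foot holes",ray(t,T2(*c),.006))
print(R.from_quat(np.roll(observe()["tool_rot"],-1)).as_matrix().round(3))
w=camera_params("wrist");r=cv2.Rodrigues(np.array(w["rvec"],float))[0];print(w["camera_matrix"],-r.T@np.array(w["tvec"]).ravel(),r.T[:,2])
E
```

```text
top handle [0.47838196 0.04847339 0.187     ]
base t [0.47378651 0.04841025 0.065     ]
base s [0.48174185 0.03914381 0.06      ] handle s [0.48377459 0.04103579 0.187     ]
bt [0.4915 0.1362 0.06  ]
bt [0.5049 0.0231 0.06  ]
bt [0.4546 0.014  0.06  ]
bt [0.4394 0.1281 0.06  ]
bs [0.447  0.1248 0.06  ]
bs [0.4987 0.1287 0.06  ]
bs [0.513  0.0193 0.06  ]
bs [0.4606 0.0132 0.06  ]
bore [ 0.50157026 -0.18997063  0.135     ] bore s [ 0.50628625 -0.19449373  0.135     ]
col top [ 0.62527206 -0.21913707  0.118     ]
foot holes [ 0.64677124 -0.15947715  0.006     ]
foot holes [ 0.62017993 -0.28304809  0.006     ]
[[ 0.907  0.42  -0.   ]
 [ 0.42  -0.907  0.001]
 [ 0.    -0.001 -1.   ]]
[[353.85269585   0.         272.20737309]
 [  0.         353.85269585 205.87297234]
 [  0.           0.           1.        ]] [ 0.29884888 -0.46750621  0.37269842] [-0.26749158 -0.12350054 -0.95561282]
```

Two dark handles in the block. At top-view (373,305) a tall one stands on a long thin steel shaft with a brass ferrule. It is also the tall one in the scene view at (388,258). The one at (351,322) is short, so it is the pricker. The green one at (311,340) is excluded. The rod is the tall one, at about (0.479, 0.046), on the block's press side.

I turn the tool so the fingers close across the block, then stop over the press for a look.

Request:
arm_command([
  {"travel":[0,0,-0.3],"rot":[0,0,-0.97]},
  {"travel":[0,0,-0.3],"rot":[0,0,-0.97]},
  {"travel":[0,0,-0.3],"rot":[0,0,-0.97]},
  {"travel":[0,0,-0.3],"rot":[0,0,-0.97]},
  {"travel":[0,0,-0.3],"rot":[0,0,-0.97]},
  {"travel":[0,0,-0.3],"rot":[0,0,-0.97]},
  {"travel":[0,0,-0.3],"rot":[0,0,-0.97]},
  {"travel":[0,0,-0.3],"rot":[0,0,-0.97]},
  {"travel":[0,0,-0.3],"rot":[0,0,-0.97]},
  {"travel":[0,0,-0.3],"rot":[0,0,-0.97]},
  {"travel":[0,0,-0.3],"rot":[0,0,-0.97]},
  {"travel":[0,0,-0.3],"rot":[0,0,-0.97]},
  {"travel":[0,0,-0.3],"rot":[0,0,-0.97]},
], grip=1)

```text
time_s: 1.82
tool_pos: [0.2312, -0.4989, 0.3288]
tool_rot: [-0.0, 0.661, 0.751, 0.0]
contact_force: [-0.3, 0.2, -0.1]
gripper_width: 0.0854
grasp_force: 0.0
```

Request:
arm_command([
  {"travel":[0.74,0.98,0],"rot":[0,0,0]},
  {"travel":[0.74,0.98,0],"rot":[0,0,0]},
  {"travel":[0.74,0.98,0],"rot":[0,0,0]},
  {"travel":[0.74,0.98,0],"rot":[0,0,0]},
  {"travel":[0.74,0.98,0],"rot":[0,0,0]},
  {"travel":[0.74,0.98,0],"rot":[0,0,0]},
  {"travel":[0.74,0.98,0],"rot":[0,0,0]},
  {"travel":[0.74,0.98,0],"rot":[0,0,0]},
  {"travel":[0.74,0.98,0],"rot":[0,0,0]},
  {"travel":[0.74,0.98,0],"rot":[0,0,0]},
  {"travel":[0.74,0.98,0],"rot":[0,0,0]},
  {"travel":[0,0,0],"rot":[0,0,0]},
  {"travel":[0,0,0],"rot":[0,0,0]},
])

```text
time_s: 3.45
tool_pos: [0.4731, -0.2641, 0.3286]
tool_rot: [-0.0, 0.662, 0.75, -0.0]
contact_force: [-0.7, 0.4, 0.1]
gripper_width: 0.0853
grasp_force: 0.0
```

```bash
python3 - <<'E'
from h import *
import pickle
import rig; print([k for k in dir(rig) if 'grip' in k.lower()], getattr(rig,'grip_point_offset',None))
s=observe();print(s["time_s"],s["tool_pos"],rot().as_matrix().round(3).tolist(),s["contact_force"])
p=camera_params("wrist");pickle.dump(p,open("w1.pkl","wb"))
im=grab_frame("wrist")[:,:,::-1];cv2.imwrite("pics/w1raw.png",im)
u=proj(p,[[.502,-.19,.135]])[0];print(u)
x,y=int(min(max(u[0]-100,0),360)),int(min(max(u[1]-75,0),270));print("crop",x,y)
cv2.imwrite("pics/w1.png",cv2.resize(im[y:y+150,x:x+200],(800,600),interpolation=cv2.INTER_CUBIC))
E
```

```text
['grip_point_offset'] 0.0187
3.45 [ 0.47305623 -0.26405898  0.32862195] [[-0.124, 0.992, -0.001], [0.992, 0.124, 0.0], [0.0, -0.0, -1.0]] [-0.68682103  0.37023333  0.10433881]
[314.46909256 102.38721657]
crop 214 27
```

View pics/w1.png

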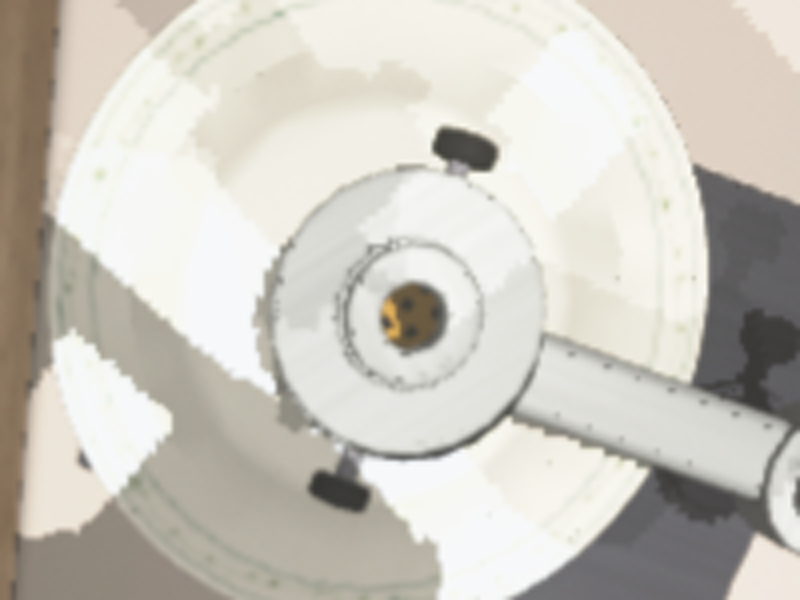

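The picture shows the cap boss centred at crop (414,315), with the bore over the brass die, full pixel (317.4,105.8). The flange spans x 272–545.

```bash
python3 - <<'E'
from h import *
import pickle
p=pickle.load(open("w1.pkl","rb"))
print("bore",ray(p,(214+413.5/4,27+315.5/4),.135),"flange",ray(p,(214+408/4,27+312/4),.123))
print("knobs mid",[ray(p,(214+x/4,27+y/4),.1) for x,y in((465,148),(340,490))])
E
```

```text
bore [ 0.50511207 -0.19268829  0.135     ] flange [ 0.5052008  -0.19217785  0.123     ]
knobs mid [array([ 0.51562946, -0.15278826,  0.1       ]), array([ 0.49750167, -0.23863507,  0.1       ])]
```

Request:
arm_command([
  {"travel":[1,0,0],"rot":[0,0,0]},
  {"travel":[1,0,0],"rot":[0,0,0]},
  {"travel":[1,0,0],"rot":[0,0,0]},
  {"travel":[1,0,0],"rot":[0,0,0]},
  {"travel":[1,0,0],"rot":[0,0,0]},
  {"travel":[1,0,0],"rot":[0,0,0]},
  {"travel":[1,0,0],"rot":[0,0,0]},
  {"travel":[1,0.3,0],"rot":[0,0,0]},
  {"travel":[1,0.4,0],"rot":[0,0,0]},
  {"travel":[1,0.4,0],"rot":[0,0,0]},
  {"travel":[0,0.3,0],"rot":[0,0,0]},
  {"travel":[0,0,0],"rot":[0,0,0]},
  {"travel":[0,0,0],"rot":[0,0,0]},
])

```text
time_s: 5.12
tool_pos: [0.477, -0.012, 0.3288]
tool_rot: [-0.0, 0.662, 0.749, -0.0]
contact_force: [-0.2, 0.1, -1.0]
gripper_width: 0.0855
grasp_force: 0.0
```

```bash
python3 - <<'E'
from h import *
import pickle
s=observe();print(s["time_s"],s["tool_pos"])
p=camera_params("wrist");pickle.dump(p,open("w2.pkl","wb"))
im=grab_frame("wrist")[:,:,::-1]
u=proj(p,[[.479,.047,.187],[.479,.047,.06],[.476,.075,.06]]);print(u)
x,y=int(min(max(u[0,0]-120,0),320)),int(min(max(u[0,1]-90,0),240));print("crop",x,y)
cv2.imwrite("pics/w2.png",cv2.resize(im[y:y+180,x:x+240],(800,600),interpolation=cv2.INTER_CUBIC))
E
```

```text
5.125 [ 0.4769858  -0.01199399  0.3287578 ]
[[284.80490367 119.02632791]
 [280.88526325 112.06530544]
 [281.46955926  85.51986541]]
crop 164 29
```

View pics/w2.png

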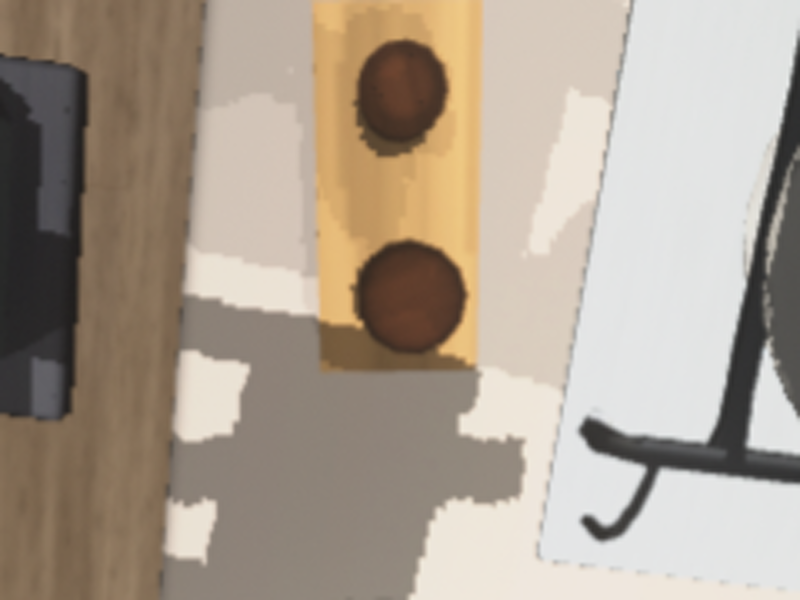

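The rod's round handle is at crop (411,296), block mid-line at x≈398, pricker at (402,90). The block edges run parallel to the image columns, so the tool yaw is right.

```bash
python3 - <<'E'
from h import *
import pickle
p=pickle.load(open("w2.pkl","rb"));c=lambda x,y:(164+x/3.333,29+y/3.333)
for z in(.17,.176):
  X=ray(p,c(411,296),z);print("rod",X,"dia",np.linalg.norm(ray(p,c(357,296),z)-ray(p,c(465,296),z)))
e=[ray(p,c(*q),.06) for q in((320,372),(478,370))];print("block end",e,(e[0]+e[1])/2)
m=rot().as_matrix();h=(e[0]+e[1])/2+m[:,0]*.031;print("hole",h)
d=X-observe()["tool_pos"];print("tool-frame units to rod",(m.T@d)/.025)
E
```

```text
rod [0.48164248 0.04728397 0.17      ] dia 0.026730092260729452
rod [0.48135042 0.04758975 0.176     ] dia 0.026196310732307215
block end [array([0.45929631, 0.01265748, 0.06      ]), array([0.51322852, 0.01995575, 0.06      ])] [0.48626241 0.01630661 0.06      ]
hole [0.48245874 0.04707237 0.05999838]
tool-frame units to rod [2.34492554 0.46564466 6.11071224]
```

Request:
arm_command([
  {"travel":[0.78,0.15,0],"rot":[0,0,0]},
  {"travel":[0.78,0.15,0],"rot":[0,0,0]},
  {"travel":[0.78,0.16,0],"rot":[0,0,0]},
  {"travel":[0,0,0.8],"rot":[0,0,0]},
  {"travel":[0,0,0.8],"rot":[0,0,0]},
  {"travel":[0,0,0.8],"rot":[0,0,0]},
  {"travel":[0,0,0.8],"rot":[0,0,0]},
  {"travel":[0,0,0.8],"rot":[0,0,0]},
  {"travel":[0,0,0.8],"rot":[0,0,0]},
  {"travel":[0,0,0.8],"rot":[0,0,0]},
  {"travel":[0,0,0.8],"rot":[0,0,0]},
  {"travel":[0,0,0.8],"rot":[0,0,0]},
  {"travel":[0,0,0.43],"rot":[0,0,0]},
  {"travel":[0,0,0],"rot":[0,0,0]},
  {"travel":[0,0,0],"rot":[0,0,0]},
])

```text
time_s: 7.05
tool_pos: [0.4818, 0.048, 0.1387]
tool_rot: [0.0, 0.662, 0.75, 0.0]
contact_force: [-0.4, -0.2, 0.4]
gripper_width: 0.0856
grasp_force: 0.0
```

Request:
arm_command([
  {"travel":[0,0,0],"rot":[0,0,0]},
  {"travel":[0,0,0],"rot":[0,0,0]},
  {"travel":[0,0,0],"rot":[0,0,0]},
  {"travel":[0,0,0],"rot":[0,0,0]},
  {"travel":[0,0,0],"rot":[0,0,0]},
  {"travel":[0,0,0],"rot":[0,0,0]},
  {"travel":[0,0,0],"rot":[0,0,0]},
  {"travel":[0,0,0],"rot":[0,0,0]},
], grip=-1, squeeze=60)

```text
time_s: 8.05
tool_pos: [0.4817, 0.0481, 0.1383]
tool_rot: [0.0, 0.662, 0.75, 0.0]
contact_force: [-0.4, -1.3, 5.7]
gripper_width: 0.0256
grasp_force: 59.0
```

Request:
arm_command([
  {"travel":[0,0,-0.3],"rot":[0,0,0]},
  {"travel":[0,0,-0.4],"rot":[0,0,0]},
  {"travel":[0,0,-0.5],"rot":[0,0,0]},
  {"travel":[0,0,-0.6],"rot":[0,0,0]},
  {"travel":[0,0,-0.6],"rot":[0,0,0]},
  {"travel":[0,0,-0.6],"rot":[0,0,0]},
  {"travel":[0,0,-0.6],"rot":[0,0,0]},
  {"travel":[0,0,-0.6],"rot":[0,0,0]},
  {"travel":[0,0,-0.6],"rot":[0,0,0]},
  {"travel":[0,0,-0.6],"rot":[0,0,0]},
  {"travel":[0,0,-0.5],"rot":[0,0,0]},
  {"travel":[0,0,-0.3],"rot":[0,0,0]},
  {"travel":[0,0,0],"rot":[0,0,0]},
])

```text
time_s: 9.68
tool_pos: [0.4815, 0.0481, 0.2934]
tool_rot: [0.0, 0.662, 0.75, 0.0]
contact_force: [-0.1, -0.8, -2.8]
gripper_width: 0.0256
grasp_force: 59.0
```

```bash
python3 - <<'E'
from h import *
s=observe();m=rot().as_matrix()
print(s["tool_pos"],s["contact_force"],s["wrist_torque"],s["gripper_width"])
print((m.T@(np.array([.5051,-.1927,.2933])-s["tool_pos"]))/.025)
E
```

```text
[0.48154948 0.04813907 0.29336032] [-0.14462857 -0.80029269 -2.828087  ] [0.04761781 0.0248084  0.00082772] 0.02558675279543333
[-9.67609675e+00 -2.57064948e-01  2.66480145e-03]
```

Request:
arm_command([
  {"travel":[-0.5,0,0],"rot":[0,0,0]},
  {"travel":[-0.8,0,0],"rot":[0,0,0]},
  {"travel":[-0.8,0,0],"rot":[0,0,0]},
  {"travel":[-0.8,0,0],"rot":[0,0,0]},
  {"travel":[-0.8,0,0],"rot":[0,0,0]},
  {"travel":[-0.8,0,0],"rot":[0,0,0]},
  {"travel":[-0.8,0,0],"rot":[0,0,0]},
  {"travel":[-0.8,0,0],"rot":[0,0,0]},
  {"travel":[-0.8,0,0],"rot":[0,0,0]},
  {"travel":[-0.8,0,0],"rot":[0,0,0]},
  {"travel":[-0.8,-0.1,0],"rot":[0,0,0]},
  {"travel":[-0.8,-0.1,0],"rot":[0,0,0]},
  {"travel":[-0.38,-0.06,0],"rot":[0,0,0]},
  {"travel":[0,0,0.4],"rot":[0,0,0]},
  {"travel":[0,0,0.3],"rot":[0,0,0]},
  {"travel":[0,0,0],"rot":[0,0,0]},
  {"travel":[0,0,0],"rot":[0,0,0]},
])

```text
time_s: 11.8
tool_pos: [0.5051, -0.1925, 0.2757]
tool_rot: [0.0, 0.662, 0.75, 0.0]
contact_force: [0.6, -0.2, -0.7]
gripper_width: 0.0254
grasp_force: 59.0
```

```bash
python3 - <<'E'
from h import *
import pickle
s=observe();print(s["time_s"],s["tool_pos"],s["contact_force"])
p=camera_params("wrist");im=grab_frame("wrist")[:,:,::-1];b=grab_frame("scene")[:,:,::-1];P=camera_params("scene")
tip=s["tool_pos"]-[0,0,.1283]
u=proj(p,[tip,[.5051,-.1927,.135]]);v=proj(P,[tip,[.5051,-.1927,.135]]);print(u,v)
def crop(i,c,w,h):
    x=int(min(max(c[0]-w/2,0),560-w));y=int(min(max(c[1]-h/2,0),420-h));print(x,y);return cv2.resize(i[y:y+h,x:x+w],(400,600),interpolation=cv2.INTER_CUBIC)
cv2.imwrite("pics/w3.png",np.hstack([crop(im,u[0],120,180),crop(b,v[0],60,90)]))
pickle.dump((p,P),open("w3.pkl","wb"))
E
```

```text
11.8 [ 0.50506903 -0.19249573  0.27568243] [ 0.57004409 -0.18980953 -0.69285318]
[[272.96852026 195.80690801]
 [272.92921213 192.01888572]] [[278.88023712 246.22717339]
 [278.84050963 249.34169409]]
212 105
248 201
```

View pics/w3.png

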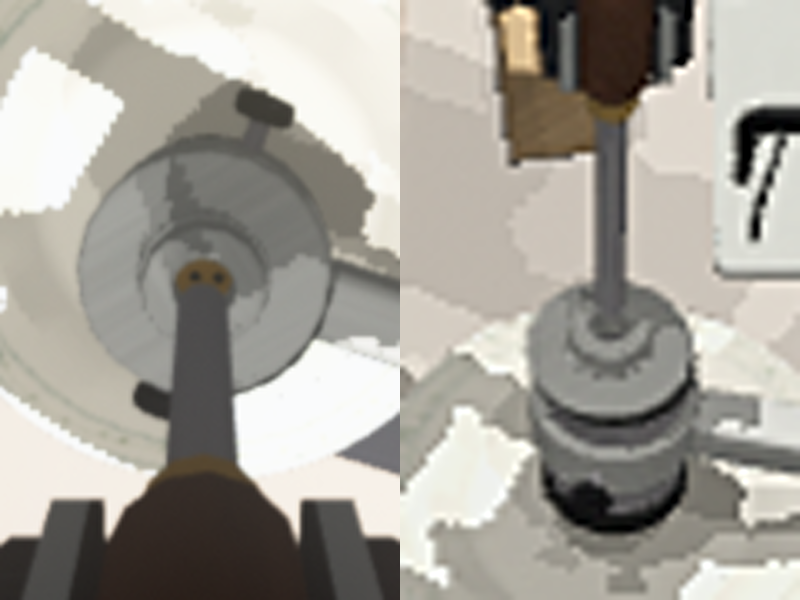

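Left (wrist): the rod's tip is at about crop (204,288), in front of the boss centred at (203,288). The brass die shows through the bore, whose far edge is at y=260. Right (scene): the tip hangs just above the boss at about (610,305).

```bash
python3 - <<'E'
from h import *
import pickle
p,P=pickle.load(open("w3.pkl","rb"));s=observe();tip=s["tool_pos"]-[0,0,.1283]
f=lambda p,X,o,k,dx=0:((proj(p,X)-o)*k+[dx,0]).round(1).tolist()
a=np.linspace(0,2*np.pi,200);ring=lambda c,r:np.c_[c[0]+r*np.cos(a),c[1]+r*np.sin(a),0*a+c[2]]
for n,c,r in(("tip",tip,.006),("bore",[.5051,-.1927,.135],.0075),("boss",[.5051,-.1927,.135],.016),("flange",[.5051,-.1927,.123],.033),("barrel?",[.5051,-.1927,.116],.0275)):
  for q,o,k,dx in((p,(212,105),3.333,0),(P,(248,201),6.667,400)):
    e=np.array(f(q,ring(c,r),o,k,dx));print(n,"x",e[:,0].min(),e[:,0].max(),"y",e[:,1].min(),e[:,1].max())
E
```

```text
tip x 177.9 228.4 y 279.0 327.7
tip x 590.1 621.7 y 289.3 314.0
bore x 172.8 233.4 y 260.5 319.1
bore x 586.1 625.1 y 307.0 337.8
boss x 138.5 267.7 y 226.5 351.5
boss x 563.9 647.3 y 289.8 355.5
flange x 74.6 331.2 y 149.5 398.5
flange x 520.0 690.5 y 275.5 410.9
barrel? x 98.3 307.4 y 167.0 370.3
barrel? x 534.3 675.8 y 297.5 410.2
```

```bash
python3 - <<'E'
from h import *
im=grab_frame("wrist")[:,:,::-1];b=grab_frame("scene")[:,:,::-1]
A=cv2.resize(im[170:210,253:293],(400,400),interpolation=cv2.INTER_NEAREST)
B=cv2.resize(b[232:272,258:298],(400,400),interpolation=cv2.INTER_NEAREST)
cv2.imwrite("pics/w4.png",np.hstack([A,B]))
E
```

```text
(no output)
```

View pics/w4.png

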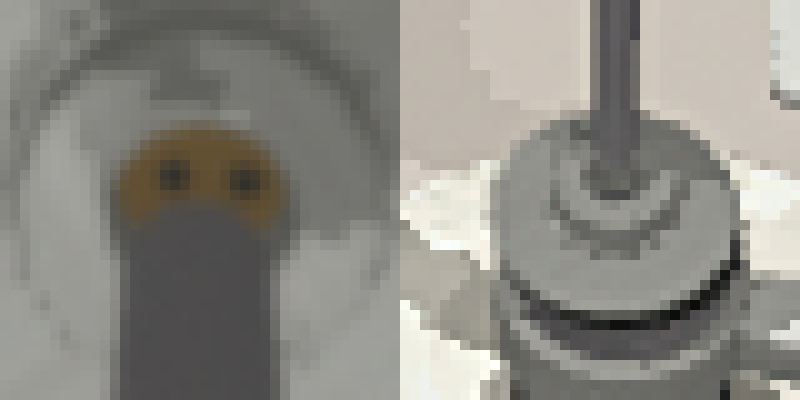

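Tip and bore agree sideways. The tip sits roughly 1 mm too far to −y, so I nudge it and descend gently by feel.

Request:
arm_command([
  {"travel":[0.03,0,0.1],"rot":[0,0,0]},
  {"travel":[0,0,0.1],"rot":[0,0,0]},
  {"travel":[0,0,0.1],"rot":[0,0,0]},
  {"travel":[0,0,0.1],"rot":[0,0,0]},
  {"travel":[0,0,0.04],"rot":[0,0,0]},
  {"travel":[0,0,0.04],"rot":[0,0,0]},
  {"travel":[0,0,0.04],"rot":[0,0,0]},
  {"travel":[0,0,0],"rot":[0,0,0]},
])

```text
time_s: 13.0
tool_pos: [0.5048, -0.1921, 0.2625]
tool_rot: [-0.0, 0.662, 0.75, -0.0]
contact_force: [0.6, -0.0, -1.6]
gripper_width: 0.0253
grasp_force: 59.0
```

Request:
arm_command([
  {"travel":[0,0,0.02],"rot":[0,0,0]},
  {"travel":[0,0,0],"rot":[0,0,0]},
])

```text
time_s: 13.25
tool_pos: [0.5048, -0.1921, 0.262]
tool_rot: [0.0, 0.662, 0.75, -0.0]
contact_force: [-0.1, 0.1, -2.3]
gripper_width: 0.0255
grasp_force: 59.0
```

Request:
arm_command([
  {"travel":[0,0,0.02],"rot":[0,0,0]},
  {"travel":[0,0,0],"rot":[0,0,0]},
])

```text
time_s: 13.5
tool_pos: [0.5048, -0.1921, 0.2615]
tool_rot: [-0.0, 0.662, 0.75, -0.0]
contact_force: [-0.5, 0.3, -1.5]
gripper_width: 0.0259
grasp_force: 59.0
```

Request:
arm_command([
  {"travel":[0,0,0.03],"rot":[0,0,0]},
  {"travel":[0,0,0.03],"rot":[0,0,0]},
  {"travel":[0,0,0],"rot":[0,0,0]},
])

```text
time_s: 13.88
tool_pos: [0.5048, -0.1921, 0.26]
tool_rot: [-0.0, 0.662, 0.75, -0.0]
contact_force: [-0.9, -0.4, -1.4]
gripper_width: 0.0256
grasp_force: 59.0
```

Request:
arm_command([
  {"travel":[0,0,0.04],"rot":[0,0,0]},
  {"travel":[0,0,0.04],"rot":[0,0,0]},
  {"travel":[0,0,0],"rot":[0,0,0]},
])

```text
time_s: 14.25
tool_pos: [0.5048, -0.1921, 0.2579]
tool_rot: [-0.0, 0.662, 0.75, -0.0]
contact_force: [-0.1, 0.8, -1.7]
gripper_width: 0.0257
grasp_force: 59.0
```

Request:
arm_command([
  {"travel":[0,0,0.04],"rot":[0,0,0]},
  {"travel":[0,0,0.04],"rot":[0,0,0]},
  {"travel":[0,0,0.04],"rot":[0,0,0]},
  {"travel":[0,0,0.04],"rot":[0,0,0]},
  {"travel":[0,0,0],"rot":[0,0,0]},
])

```text
time_s: 14.88
tool_pos: [0.5048, -0.1921, 0.254]
tool_rot: [-0.0, 0.662, 0.75, -0.0]
contact_force: [0.7, 1.2, -1.0]
gripper_width: 0.0257
grasp_force: 59.0
```

Request:
arm_command([
  {"travel":[0,0,0.1],"rot":[0,0,0]},
  {"travel":[0,0,0.1],"rot":[0,0,0]},
  {"travel":[0,0,0.1],"rot":[0,0,0]},
  {"travel":[0,0,0.1],"rot":[0,0,0]},
  {"travel":[0,0,0.1],"rot":[0,0,0]},
  {"travel":[0,0,0.1],"rot":[0,0,0]},
  {"travel":[0,0,0.1],"rot":[0,0,0]},
  {"travel":[0,0,0.1],"rot":[0,0,0]},
  {"travel":[0,0,0],"rot":[0,0,0]},
])

```text
time_s: 16.0
tool_pos: [0.5048, -0.192, 0.2338]
tool_rot: [-0.0, 0.662, 0.75, -0.0]
contact_force: [0.0, -0.0, -0.5]
gripper_width: 0.0254
grasp_force: 59.0
```

Request:
arm_command([
  {"travel":[0,0,0.1],"rot":[0,0,0]},
  {"travel":[0,0,0.15],"rot":[0,0,0]},
  {"travel":[0,0,0.15],"rot":[0,0,0]},
  {"travel":[0,0,0.15],"rot":[0,0,0]},
  {"travel":[0,0,0.15],"rot":[0,0,0]},
  {"travel":[0,0,0.15],"rot":[0,0,0]},
  {"travel":[0,0,0.15],"rot":[0,0,0]},
  {"travel":[0,0,0.15],"rot":[0,0,0]},
  {"travel":[0,0,0.15],"rot":[0,0,0]},
  {"travel":[0,0,0.15],"rot":[0,0,0]},
  {"travel":[0,0,0.1],"rot":[0,0,0]},
  {"travel":[0,0,0.05],"rot":[0,0,0]},
  {"travel":[0,0,0],"rot":[0,0,0]},
])

```text
time_s: 17.62
tool_pos: [0.5049, -0.1921, 0.194]
tool_rot: [-0.0, 0.662, 0.75, -0.0]
contact_force: [0.5, -0.3, -1.3]
gripper_width: 0.0254
grasp_force: 59.0
```

Request:
arm_command([
  {"travel":[0,0,0.05],"rot":[0,0,0]},
  {"travel":[0,0,0.05],"rot":[0,0,0]},
  {"travel":[0,0,0.05],"rot":[0,0,0]},
  {"travel":[0,0,0.05],"rot":[0,0,0]},
  {"travel":[0,0,0.04],"rot":[0,0,0]},
  {"travel":[0,0,0.04],"rot":[0,0,0]},
  {"travel":[0,0,0],"rot":[0,0,0]},
])

```text
time_s: 18.5
tool_pos: [0.5048, -0.1921, 0.187]
tool_rot: [-0.0, 0.662, 0.75, -0.0]
contact_force: [0.1, -0.1, -1.7]
gripper_width: 0.0258
grasp_force: 59.0
```

Request:
arm_command([
  {"travel":[0,0,0.02],"rot":[0,0,0]},
  {"travel":[0,0,0.02],"rot":[0,0,0]},
  {"travel":[0,0,0],"rot":[0,0,0]},
])

```text
time_s: 18.88
tool_pos: [0.5048, -0.1921, 0.186]
tool_rot: [-0.0, 0.662, 0.75, -0.0]
contact_force: [-0.4, 0.2, -1.3]
gripper_width: 0.0258
grasp_force: 59.0
```

Request:
arm_command([
  {"travel":[0,0,0.02],"rot":[0,0,0]},
  {"travel":[0,0,0.02],"rot":[0,0,0]},
  {"travel":[0,0,0],"rot":[0,0,0]},
])

```text
time_s: 19.25
tool_pos: [0.5048, -0.1921, 0.185]
tool_rot: [-0.0, 0.662, 0.75, -0.0]
contact_force: [-0.9, 0.3, -1.4]
gripper_width: 0.0258
grasp_force: 59.0
```

Request:
arm_command([
  {"travel":[0,0,0.02],"rot":[0,0,0]},
  {"travel":[0,0,0],"rot":[0,0,0]},
])

```text
time_s: 19.5
tool_pos: [0.5048, -0.1921, 0.1845]
tool_rot: [-0.0, 0.662, 0.75, -0.0]
contact_force: [0.1, -0.4, -1.3]
gripper_width: 0.0253
grasp_force: 59.0
```

Request:
arm_command([
  {"travel":[0,0,0.02],"rot":[0,0,0]},
  {"travel":[0,0,0],"rot":[0,0,0]},
])

```text
time_s: 19.75
tool_pos: [0.5048, -0.1921, 0.184]
tool_rot: [-0.0, 0.662, 0.75, -0.0]
contact_force: [-0.0, -0.3, -1.3]
gripper_width: 0.0256
grasp_force: 59.0
```

Request:
arm_command([
  {"travel":[0,0,0.02],"rot":[0,0,0]},
  {"travel":[0,0,0],"rot":[0,0,0]},
])

```text
time_s: 20.0
tool_pos: [0.5048, -0.1921, 0.1835]
tool_rot: [-0.0, 0.662, 0.75, -0.0]
contact_force: [-0.1, 0.1, -1.8]
gripper_width: 0.0259
grasp_force: 59.0
```

Request:
arm_command([
  {"travel":[0,0,0.02],"rot":[0,0,0]},
  {"travel":[0,0,0],"rot":[0,0,0]},
])

```text
time_s: 20.25
tool_pos: [0.5048, -0.1921, 0.183]
tool_rot: [-0.0, 0.662, 0.75, -0.0]
contact_force: [-0.3, -0.3, -0.9]
gripper_width: 0.0256
grasp_force: 59.0
```

Request:
arm_command([
  {"travel":[0,0,0.02],"rot":[0,0,0]},
  {"travel":[0,0,0],"rot":[0,0,0]},
])

```text
time_s: 20.5
tool_pos: [0.5048, -0.1921, 0.1825]
tool_rot: [-0.0, 0.662, 0.75, -0.0]
contact_force: [-0.4, -0.7, -1.3]
gripper_width: 0.0259
grasp_force: 59.0
```

Request:
arm_command([
  {"travel":[0,0,0.02],"rot":[0,0,0]},
  {"travel":[0,0,0],"rot":[0,0,0]},
])

```text
time_s: 20.75
tool_pos: [0.5048, -0.1921, 0.182]
tool_rot: [-0.0, 0.662, 0.75, -0.0]
contact_force: [-0.6, 0.4, -1.5]
gripper_width: 0.0255
grasp_force: 59.0
```

Request:
arm_command([
  {"travel":[0,0,0.02],"rot":[0,0,0]},
  {"travel":[0,0,0],"rot":[0,0,0]},
])

```text
time_s: 21.0
tool_pos: [0.5048, -0.1921, 0.1815]
tool_rot: [-0.0, 0.662, 0.75, -0.0]
contact_force: [-0.1, 0.5, -0.5]
gripper_width: 0.0256
grasp_force: 59.0
```

Request:
arm_command([
  {"travel":[0,0,0.02],"rot":[0,0,0]},
  {"travel":[0,0,0],"rot":[0,0,0]},
])

```text
time_s: 21.25
tool_pos: [0.5048, -0.1921, 0.181]
tool_rot: [-0.0, 0.662, 0.75, -0.0]
contact_force: [-0.9, -0.2, -1.9]
gripper_width: 0.0257
grasp_force: 59.0
```

Request:
arm_command([
  {"travel":[0,0,0.02],"rot":[0,0,0]},
  {"travel":[0,0,0],"rot":[0,0,0]},
])

```text
time_s: 21.5
tool_pos: [0.5049, -0.1921, 0.1808]
tool_rot: [0.0, 0.662, 0.75, 0.0]
contact_force: [-0.5, -0.0, 1.3]
gripper_width: 0.0257
grasp_force: 59.3
```

Request:
arm_command([
  {"travel":[0,0,0.02],"rot":[0,0,0]},
  {"travel":[0,0,0],"rot":[0,0,0]},
])

```text
time_s: 21.75
tool_pos: [0.5051, -0.1922, 0.1807]
tool_rot: [0.0, 0.662, 0.75, 0.0]
contact_force: [-1.1, 1.0, 6.5]
gripper_width: 0.0257
grasp_force: 59.9
```

Request:
arm_command([
  {"travel":[0,0,0.02],"rot":[0,0,0]},
  {"travel":[0,0,0],"rot":[0,0,0]},
])

```text
time_s: 22.0
tool_pos: [0.5051, -0.1923, 0.1804]
tool_rot: [0.001, 0.662, 0.75, 0.0]
contact_force: [-2.2, -0.2, 9.4]
gripper_width: 0.0254
grasp_force: 60.2
```

Request:
arm_command([
  {"travel":[0,0,0.02],"rot":[0,0,0]},
  {"travel":[0,0,0],"rot":[0,0,0]},
])

```text
time_s: 22.25
tool_pos: [0.5052, -0.1923, 0.18]
tool_rot: [0.001, 0.662, 0.75, 0.0]
contact_force: [-1.6, 1.2, 10.0]
gripper_width: 0.0256
grasp_force: 60.3
```

Request:
arm_command([
  {"travel":[0,0,0.01],"rot":[0,0,0]},
  {"travel":[0,0,0.01],"rot":[0,0,0]},
  {"travel":[0,0,0.01],"rot":[0,0,0]},
  {"travel":[0,0,0.01],"rot":[0,0,0]},
])

```text
time_s: 22.75
tool_pos: [0.5053, -0.1924, 0.1792]
tool_rot: [0.001, 0.662, 0.75, 0.0]
contact_force: [-1.8, 0.4, 10.5]
gripper_width: 0.0255
grasp_force: 60.3
```

Request:
arm_command([
  {"travel":[0,0,0.01],"rot":[0,0,0]},
  {"travel":[0,0,0.01],"rot":[0,0,0]},
  {"travel":[0,0,0.01],"rot":[0,0,0]},
  {"travel":[0,0,0.01],"rot":[0,0,0]},
])

```text
time_s: 23.25
tool_pos: [0.5053, -0.1923, 0.1782]
tool_rot: [0.001, 0.662, 0.75, 0.0]
contact_force: [-2.4, 0.7, 10.3]
gripper_width: 0.0257
grasp_force: 60.3
```

Request:
arm_command([
  {"travel":[0,0,0.01],"rot":[0,0,0]},
  {"travel":[0,0,0.01],"rot":[0,0,0]},
  {"travel":[0,0,0.01],"rot":[0,0,0]},
  {"travel":[0,0,0.01],"rot":[0,0,0]},
])

```text
time_s: 23.75
tool_pos: [0.5053, -0.1923, 0.1772]
tool_rot: [0.001, 0.662, 0.75, 0.0]
contact_force: [-2.0, 1.6, 11.0]
gripper_width: 0.0254
grasp_force: 60.3
```

Steady sliding at about 12 N, so I keep going a little faster.

Request:
arm_command([
  {"travel":[0,0,0.015],"rot":[0,0,0]},
  {"travel":[0,0,0.015],"rot":[0,0,0]},
  {"travel":[0,0,0.015],"rot":[0,0,0]},
  {"travel":[0,0,0.015],"rot":[0,0,0]},
  {"travel":[0,0,0.015],"rot":[0,0,0]},
  {"travel":[0,0,0.015],"rot":[0,0,0]},
])

```text
time_s: 24.5
tool_pos: [0.5053, -0.1923, 0.1749]
tool_rot: [0.001, 0.662, 0.75, 0.0]
contact_force: [-1.8, 1.5, 9.5]
gripper_width: 0.0257
grasp_force: 60.1
```

Request:
arm_command([
  {"travel":[0,0,0.015],"rot":[0,0,0]},
  {"travel":[0,0,0.015],"rot":[0,0,0]},
  {"travel":[0,0,0.015],"rot":[0,0,0]},
  {"travel":[0,0,0.015],"rot":[0,0,0]},
  {"travel":[0,0,0.015],"rot":[0,0,0]},
  {"travel":[0,0,0.015],"rot":[0,0,0]},
])

```text
time_s: 25.25
tool_pos: [0.5048, -0.1921, 0.1714]
tool_rot: [-0.0, 0.662, 0.75, -0.0]
contact_force: [0.7, 0.3, -1.2]
gripper_width: 0.0257
grasp_force: 59.2
```

Request:
arm_command([
  {"travel":[0,0,0.015],"rot":[0,0,0]},
  {"travel":[0,0,0.015],"rot":[0,0,0]},
  {"travel":[0,0,0.015],"rot":[0,0,0]},
  {"travel":[0,0,0.015],"rot":[0,0,0]},
])

```text
time_s: 25.75
tool_pos: [0.5048, -0.1921, 0.17]
tool_rot: [-0.0, 0.662, 0.75, -0.0]
contact_force: [0.7, 0.0, -1.7]
gripper_width: 0.0256
grasp_force: 59.2
```

Request:
arm_command([
  {"travel":[0,0,0.04],"rot":[0,0,0]},
  {"travel":[0,0,0.04],"rot":[0,0,0]},
  {"travel":[0,0,0.04],"rot":[0,0,0]},
  {"travel":[0,0,0],"rot":[0,0,0]},
])

```text
time_s: 26.25
tool_pos: [0.5048, -0.1921, 0.1669]
tool_rot: [-0.0, 0.662, 0.75, 0.0]
contact_force: [-0.4, -0.2, -1.7]
gripper_width: 0.0254
grasp_force: 59.2
```

```bash
python3 - <<'E'
from h import *
print(observe()["contact_force"])
b=grab_frame("scene")[:,:,::-1];w=grab_frame("wrist")[:,:,::-1]
cv2.imwrite("pics/s5.png",np.hstack([cv2.resize(b[225:315,235:340],(400,343),interpolation=cv2.INTER_CUBIC),cv2.resize(w,(400,343))]))
E
```

```text
[-0.43892222 -0.22248351 -1.65572308]
```

View pics/s5.png

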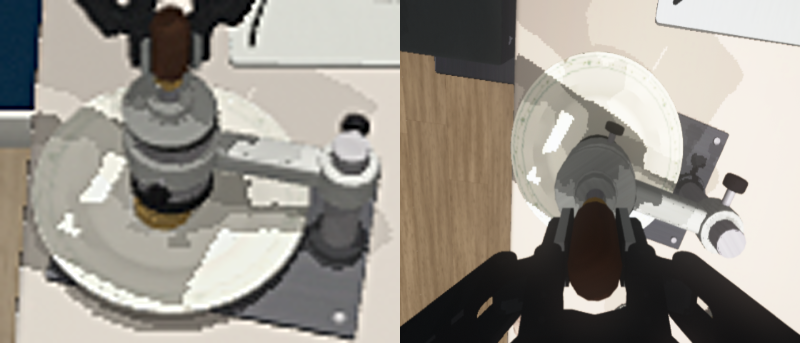

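Brass shows below the barrel at (165,215) on the plate and the force is gone, so the die has dropped. Now I draw the rod out and go back over the block.

Request:
arm_command([
  {"travel":[0,0,-0.2],"rot":[0,0,0]},
  {"travel":[0,0,-0.3],"rot":[0,0,0]},
  {"travel":[0,0,-0.3],"rot":[0,0,0]},
  {"travel":[0,0,-0.3],"rot":[0,0,0]},
  {"travel":[0,0,-0.3],"rot":[0,0,0]},
  {"travel":[0,0,-0.3],"rot":[0,0,0]},
  {"travel":[0,0,-0.3],"rot":[0,0,0]},
  {"travel":[0,0,-0.3],"rot":[0,0,0]},
  {"travel":[0,0,-0.3],"rot":[0,0,0]},
  {"travel":[0,0,-0.3],"rot":[0,0,0]},
  {"travel":[0,0,-0.3],"rot":[0,0,0]},
  {"travel":[0,0,-0.3],"rot":[0,0,0]},
  {"travel":[0,0,-0.3],"rot":[0,0,0]},
  {"travel":[0,0,-0.3],"rot":[0,0,0]},
  {"travel":[0,0,-0.3],"rot":[0,0,0]},
  {"travel":[0,0,-0.4],"rot":[0,0,0]},
  {"travel":[0,0,-0.3],"rot":[0,0,0]},
  {"travel":[0,0,0],"rot":[0,0,0]},
])

```text
time_s: 28.6
tool_pos: [0.505, -0.1922, 0.2952]
tool_rot: [0.0, 0.662, 0.75, 0.0]
contact_force: [0.1, 0.3, -1.4]
gripper_width: 0.0256
grasp_force: 59.1
```

Request:
arm_command([
  {"travel":[0.5,0,0],"rot":[0,0,0]},
  {"travel":[0.8,0,0],"rot":[0,0,0]},
  {"travel":[0.8,0,0],"rot":[0,0,0]},
  {"travel":[0.8,0,0],"rot":[0,0,0]},
  {"travel":[0.8,0,0],"rot":[0,0,0]},
  {"travel":[0.8,0,0],"rot":[0,0,0]},
  {"travel":[0.8,0,0],"rot":[0,0,0]},
  {"travel":[0.8,0,0],"rot":[0,0,0]},
  {"travel":[0.8,0,0],"rot":[0,0,0]},
  {"travel":[0.8,0,0],"rot":[0,0,0]},
  {"travel":[0.8,0.1,0],"rot":[0,0,0]},
  {"travel":[0.8,0.1,0],"rot":[0,0,0]},
  {"travel":[0.35,0.06,0],"rot":[0,0,0]},
  {"travel":[0,0,0],"rot":[0,0,0]},
  {"travel":[0,0,0],"rot":[0,0,0]},
])

```text
time_s: 30.48
tool_pos: [0.4814, 0.0478, 0.2945]
tool_rot: [0.0, 0.662, 0.749, -0.0]
contact_force: [0.1, -0.2, -1.0]
gripper_width: 0.0258
grasp_force: 59.1
```

```bash
python3 - <<'E'
from h import *
s=observe();m=rot().as_matrix()
print(s["tool_pos"],s["contact_force"],(m.T@(np.array([.4817,.0478,.2])-s["tool_pos"]))/.025)
p=camera_params("wrist");im=grab_frame("wrist")[:,:,::-1];b=grab_frame("scene")[:,:,::-1];P=camera_params("scene")
tip=s["tool_pos"]-[0,0,.1249];a=np.linspace(0,6.283,200)
def rg(c,r,q,o,k,dx):
  e=(proj(q,np.c_[c[0]+r*np.cos(a),c[1]+r*np.sin(a),0*a+c[2]])-o)*k;return (e.min(0)+[dx,0]).round().tolist(),(e.max(0)+[dx,0]).round().tolist()
A=cv2.resize(im[140:230,213:333],(800,600),interpolation=cv2.INTER_CUBIC)
cv2.imwrite("pics/w6.png",A)
for n,c,r in(("tip",tip,.006),("hole",[.4820,.0475,.06],.00775)):print(n,rg(c,r,p,(213,140),6.667,0))
E
```

```text
[0.48143134 0.04777529 0.29452097] [ 0.07854489 -0.19412535 -1.04846143] [1.30917857e-04 1.09855095e-02 3.78083822e+00]
tip ([349.0, 330.0], [451.0, 428.0])
hole ([353.0, 150.0], [449.0, 244.0])
```

View pics/w6.png

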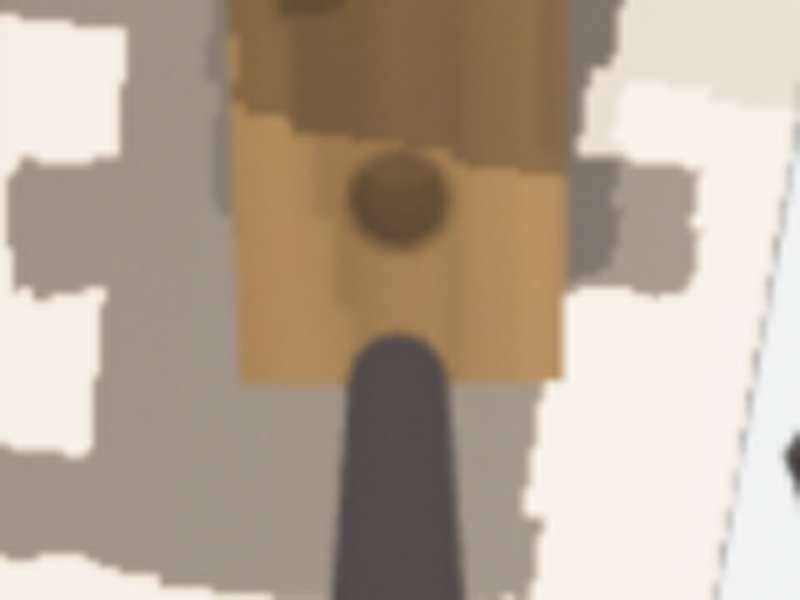

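The empty hole is centred at crop (400,199). The tip at (397,~381) agrees with its predicted position to 0.5 mm, so I shift 0.8 mm along tool y and lower.

Request:
arm_command([
  {"travel":[0,0.03,0.3],"rot":[0,0,0]},
  {"travel":[0,0,0.5],"rot":[0,0,0]},
  {"travel":[0,0,0.5],"rot":[0,0,0]},
  {"travel":[0,0,0.5],"rot":[0,0,0]},
  {"travel":[0,0,0.5],"rot":[0,0,0]},
  {"travel":[0,0,0.5],"rot":[0,0,0]},
  {"travel":[0,0,0.5],"rot":[0,0,0]},
  {"travel":[0,0,0.4],"rot":[0,0,0]},
  {"travel":[0,0,0.3],"rot":[0,0,0]},
  {"travel":[0,0,0.2],"rot":[0,0,0]},
  {"travel":[0,0,0],"rot":[0,0,0]},
])

```text
time_s: 31.95
tool_pos: [0.4821, 0.0482, 0.1894]
tool_rot: [-0.0, 0.662, 0.75, -0.0]
contact_force: [-0.3, 0.3, -1.0]
gripper_width: 0.0255
grasp_force: 59.1
```

Request:
arm_command([
  {"travel":[0,0,0.06],"rot":[0,0,0]},
  {"travel":[0,0,0.06],"rot":[0,0,0]},
  {"travel":[0,0,0.06],"rot":[0,0,0]},
  {"travel":[0,0,0.06],"rot":[0,0,0]},
  {"travel":[0,0,0],"rot":[0,0,0]},
])

```text
time_s: 32.58
tool_pos: [0.4821, 0.0482, 0.1834]
tool_rot: [-0.0, 0.662, 0.75, -0.0]
contact_force: [0.1, -0.2, -0.9]
gripper_width: 0.0254
grasp_force: 59.1
```

Request:
arm_command([
  {"travel":[0,0,0.06],"rot":[0,0,0]},
  {"travel":[0,0,0.06],"rot":[0,0,0]},
  {"travel":[0,0,0],"rot":[0,0,0]},
])

```text
time_s: 32.95
tool_pos: [0.4821, 0.0482, 0.1804]
tool_rot: [-0.0, 0.662, 0.75, -0.0]
contact_force: [1.0, -0.3, -1.3]
gripper_width: 0.0261
grasp_force: 59.1
```

Request:
arm_command([
  {"travel":[0,0,0.1],"rot":[0,0,0]},
  {"travel":[0,0,0.15],"rot":[0,0,0]},
  {"travel":[0,0,0.15],"rot":[0,0,0]},
  {"travel":[0,0,0.15],"rot":[0,0,0]},
  {"travel":[0,0,0.15],"rot":[0,0,0]},
  {"travel":[0,0,0.15],"rot":[0,0,0]},
  {"travel":[0,0,0.15],"rot":[0,0,0]},
  {"travel":[0,0,0.15],"rot":[0,0,0]},
  {"travel":[0,0,0.15],"rot":[0,0,0]},
  {"travel":[0,0,0.15],"rot":[0,0,0]},
  {"travel":[0,0,0.1],"rot":[0,0,0]},
  {"travel":[0,0,0.06],"rot":[0,0,0]},
  {"travel":[0,0,0],"rot":[0,0,0]},
])

```text
time_s: 34.58
tool_pos: [0.4822, 0.0482, 0.1403]
tool_rot: [-0.0, 0.662, 0.75, 0.0]
contact_force: [-0.2, 0.5, -1.4]
gripper_width: 0.0255
grasp_force: 59.1
```

Request:
arm_command([
  {"travel":[0,0,0.04],"rot":[0,0,0]},
  {"travel":[0,0,0.04],"rot":[0,0,0]},
  {"travel":[0,0,0],"rot":[0,0,0]},
])

```text
time_s: 34.95
tool_pos: [0.4823, 0.0482, 0.1384]
tool_rot: [0.0, 0.662, 0.75, 0.0]
contact_force: [-0.8, -0.0, 0.6]
gripper_width: 0.0255
grasp_force: 59.2
```

Request:
arm_command([
  {"travel":[0,0,0.04],"rot":[0,0,0]},
  {"travel":[0,0,0.04],"rot":[0,0,0]},
  {"travel":[0,0,0],"rot":[0,0,0]},
])

```text
time_s: 35.33
tool_pos: [0.483, 0.0482, 0.1382]
tool_rot: [0.001, 0.662, 0.75, 0.001]
contact_force: [-4.2, -0.4, 22.0]
gripper_width: 0.0259
grasp_force: 62.1
```

The floor is reached, at the same height as at the grasp. I back off slightly, release and rise.

Request:
arm_command([
  {"travel":[0,0,-0.06],"rot":[0,0,0]},
  {"travel":[0,0,0],"rot":[0,0,0]},
])

```text
time_s: 35.58
tool_pos: [0.4825, 0.0482, 0.1383]
tool_rot: [0.0, 0.662, 0.75, 0.0]
contact_force: [-1.2, -0.1, 8.2]
gripper_width: 0.0258
grasp_force: 60.1
```

Request:
arm_command([
  {"travel":[0,0,0],"rot":[0,0,0]},
  {"travel":[0,0,0],"rot":[0,0,0]},
  {"travel":[0,0,0],"rot":[0,0,0]},
  {"travel":[0,0,0],"rot":[0,0,0]},
  {"travel":[0,0,0],"rot":[0,0,0]},
  {"travel":[0,0,0],"rot":[0,0,0]},
  {"travel":[0,0,0],"rot":[0,0,0]},
  {"travel":[0,0,0],"rot":[0,0,0]},
], grip=1)

```text
time_s: 36.58
tool_pos: [0.4822, 0.0482, 0.1378]
tool_rot: [0.0, 0.662, 0.75, 0.0]
contact_force: [-0.2, 0.6, 0.9]
gripper_width: 0.0852
grasp_force: 0.0
```

Request:
arm_command([
  {"travel":[0,0,-0.3],"rot":[0,0,0]},
  {"travel":[0,0,-0.6],"rot":[0,0,0]},
  {"travel":[0,0,-0.6],"rot":[0,0,0]},
  {"travel":[0,0,-0.6],"rot":[0,0,0]},
  {"travel":[0,0,-0.6],"rot":[0,0,0]},
  {"travel":[0,0,-0.6],"rot":[0,0,0]},
  {"travel":[0,0,-0.6],"rot":[0,0,0]},
  {"travel":[0,0,-0.6],"rot":[0,0,0]},
  {"travel":[-0.8,0,-0.6],"rot":[0,0,0]},
  {"travel":[-0.8,0,0],"rot":[0,0,0]},
  {"travel":[-0.8,0,0],"rot":[0,0,0]},
  {"travel":[0,0,0],"rot":[0,0,0]},
  {"travel":[0,0,0],"rot":[0,0,0]},
])

```text
time_s: 38.2
tool_pos: [0.4895, -0.0109, 0.2655]
tool_rot: [-0.0, 0.662, 0.75, 0.0]
contact_force: [-0.2, 0.1, -0.1]
gripper_width: 0.0856
grasp_force: 0.0
```

```bash
python3 - <<'E'
from h import *
w=grab_frame("wrist")[:,:,::-1];b=grab_frame("scene")[:,:,::-1]
cv2.imwrite("pics/s7.png",np.hstack([cv2.resize(b[130:320,220:350],(400,585),interpolation=cv2.INTER_CUBIC),cv2.resize(w[:,140:427],(400,585))]))
E
```

```text
(no output)
```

View pics/s7.png

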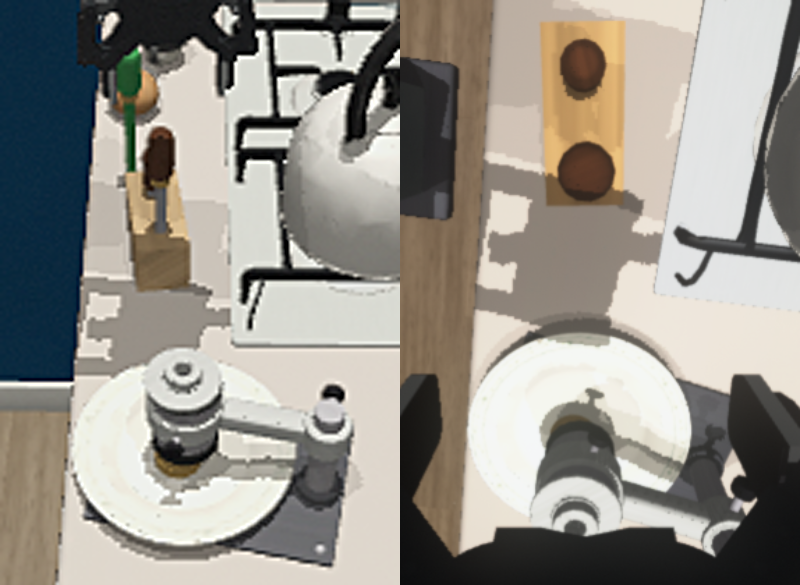

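The rod stands upright in the block (scene crop (160,160), same as at the start). The brass die lies on the plate under the barrel at (175,465), and nothing else has moved. Handing in.

```bash
python3 -c "
from rig import *
print(hand_in())"
```

```text
the job is handed in; nothing more can be done
None
```

Job handed in, with no verdict returned: the die was pushed out with a steady force of about 12 N and lies on the plate, and the rod stands back in its hole in the block.

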